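# Clamp the mended egg cup

## Robot

A 6-joint arm with a two-finger parallel gripper is mounted at the origin on a cart in front of the work surface, level with it; the furniture and walls round the work are solid. World frame = base frame: x ahead of the robot, y to its left, z up, the work surface at z = 0. Lengths are in mm, angles in rad, forces in N, time in s.
With the tool pointing down it reaches from about 350 to 775 mm from the base axis. Payload 7.3 kg.
Tool frame: the origin (TCP) lies midway between the tips of the shut fingers; the grasp point (between the pads) lies 19 mm behind it; z points along the fingers, x is the direction in which the jaws open and shut, and the axes are right-handed (so a half turn about z gives the same grasp; the last joint's range is limited). The gripper opens to 92 mm and grips with 3 to 60 N. Pads are 19 mm wide; open, the fingers measure 130 mm over their backs; the gripper's body (75 mm by 190 mm) begins 47 mm behind the grasp point.
Start: joints at [1.038, 0.342, 1.524, -0, 1.275, -0.146], TCP at [198.031, 486.239, 226.741] pointing down, gripper open.
Joint ranges: [-2.53, 2.53], [-0.77, 2.02], [0.04, 2.7], [-1, 4.14], [0.28, 2.66], [-3.11, 3.11]. Speed limits (rad/s): [2.57, 2.57, 3.14, 3.14, 3.14, 3.14].

## Interface

Orientations are given as [roll, pitch, yaw] about the fixed x, y, z axes, in that order (R = Rz(yaw) Ry(pitch) Rx(roll)).
In Python, from plant import bot gives the robot as it stands.
- The arm moves only by the shell command python3 -m pendant 'ROWS' [OPENING]. ROWS is JSON, a list of rows, each an object with "linear": the shift along the world's x, y, z in mm, a list of three; "twist": the turn about the world's z in degrees. In form: [{"linear": [x, y, z], "twist": twist}, ...]. A call has 1 to 20 rows; each row is the pose to reach, as a shift and turn from the pose commanded when the call began; what a row does not reach only later rows make up. A row lasts 1/8 s, in which the tool goes at most 62.5 mm and 10.7 degrees, less where a joint would pass 70% of its speed; a pose out of reach is approached as far as the arm can. A call with a gripper value outside its range is refused whole. OPENING is the closure in counts, from 0 (fully open) to 255 (shut), set as the call begins (- or left out, the last holds). The fingers move at their own pace and stop on an object; the grip force is fixed at half the most. Time passes only in rows, so rows that repeat a pose let the fingers close. It gives the time, the measured TCP pose, the force and the opening at its end, in the units of the state.
- bot.get_obs(): the state, without advancing time (a new reading comes with each control period).
- bot.capture(name): name is "scene" or "top" or "wrist"; returns a dict with "frame" (400x640x3 uint8, blue, green, red), "z_map" (400x640 float32, mm along the optical axis (not along the pixel's ray), 0 where there is no reading), "fx", "fy", "cx", "cy" (pixels), "rvec" (rotation vector, rad) and "tvec" (3), from world to camera coordinates, as OpenCV has them. Camera axes: x right, y down, z forward; pixel columns grow to the right and rows downward; lengths in mm; the calibration is good to about 2 mm. A picture is of the moment at which its call begins.
- bot.close_job(): hands the job in, once; it reports no verdict.
The state is a dict: "time": time; "joint_positions": joint angles; "dq": joint speeds; "tau": joint torques, N m; "tool_pos": TCP position; "tcp_rot": TCP orientation; "contact_force": force on the tool from outside, world axes, zero at the start; "moment": the same for the moment, N m; "grip_width": finger opening in mm.
Only numpy, scipy, OpenCV 4.12 (cv2) and the standard library are available. Lean on these libraries where they do the work, as an engineer would, in place of code of your own. Each camera call takes 0.05 s, during which the arm holds its last target. There are 200 camera calls.

## Task

The pepper mill has finished setting in the ratchet clamp and the mended egg cup is waiting on the cork coaster. First make them change places: stand the pepper mill in the middle of the coaster and the egg cup upright on the clamp's board, centred against the end stop; then pump the trigger stroke by stroke, never pushing the bar or the pad directly, until the sprung pad holds the egg cup snugly against the stop without crushing it. Finish while still squeezing the trigger with that moderate pressure on the cup, and leave the jug, teacup and flour dredger where they are.

Things in the scene. Friction and masses are not known exactly. Their poses are not given: they have to be found in the camera images.
- clamp: One-hand ratchet clamp on a fixed light wooden board 80 x 300 x 12 mm (x -40 to 40, y -185 to 115 mm, top z = 12 mm). Origin on the board's underside; +y is the clamping direction (from orange grips to end stop), z up. Along y: black guide body (-140 to -36, 36 mm wide, up to z = 80 mm) with orange trigger and orange fixed handle on top, then the pad on its bar, then the end stop.
- squeeze_mid (a point): Midpoint of the fully squeezed pair of orange grips: clamp y = -87, z = 120 mm. The fixed handle (28 wide in x, 14 thick, top z = 150 mm) spans y -82 to -68; over both grips it is 52 mm at rest, 38 mm fully squeezed. Centre a parallel gripper here (not on the pair at rest: the handle does not give), closing along clamp y, opened 68 mm or more, fingertips 98 to 105 mm above the worktop.
- clamp_trigger: Orange trigger grip 26 x 12 x 64 mm; origin at its centre, z = 118 mm, clamp y = -114 mm at rest. Slides 14 mm along clamp +y towards the fixed handle to a hard stop; a spring (4 N at rest, 6 N at full stroke) returns it when let go. Going in, its pawl drives the toothed bar 1:1 (12 mm a full stroke; the first stroke 8 to 14 mm); going out, the pawl clicks over the teeth and the bar stays.
- clamp_bar: Toothed steel bar carrying the pad; origin at its front end, z = 38 mm, clamp y = -52 mm when fully drawn back; travels up to 70 mm along clamp +y, starts 6 to 22 mm forward of that. A brake holds it with 8 N either way, so the pad's force on the piece = squeeze on the trigger - 8 N - trigger spring (4 to 6 N), as long as the trigger is not at its hard stop.
- clamp_pad: Rubber-faced pad 46 x 46 mm; origin at the centre of its face, which looks along clamp +y. It sits on a spring: unloaded it is 32 mm ahead (clamp y) of clamp_bar's origin, and each 1.5 N of clamping force brings it 1 mm nearer (up to 16 mm). Right force on the egg cup: 4 to 18 N (aim for 8 to 13 N, 5 to 9 mm of spring); over 30 N crushes it.
- clamp_stop: Dark steel end stop of the clamp, 56 mm wide, rubber face 52 mm high above the board; origin at the middle of the lower edge of its face, on the board's top, clamp y = 75 mm; the face looks along clamp -y.
- seat (a point): The place of the egg cup's foot centre on the board when the cup stands touching the end stop, 24 mm in front of the stop's face, on the clamp's axis.
- egg_cup: Blue and white china egg cup, 47 mm across its round bowl, 50 mm high, 60 g, solid to the fingers (bowl not to be gripped inside). Origin: centre of its foot, z up. At the start upright on the coaster.
- pepper_mill: Wooden pepper mill, round, 58 mm across at the lower part, 120 mm high, 180 g; up to 86 mm high it may be gripped as a 58 mm cylinder; above that a 50 mm head and a knob. Origin: centre of its foot, z up. At the start upright on the board between stop and pad.
- coaster: Round cork coaster with a blue middle, 90 mm across, 5 mm thick, fixed to the worktop. Origin: centre of its underside. Beside it, 100 mm towards -y (world), the worktop is free for parking one thing.
- jug: Blue and white china jug, 110 x 148 x 120 mm, bystander to the right of the clamp. Origin: centre of its foot.
- teacup: Blue and white teacup, 86 x 112 x 60 mm, bystander behind the clamp. Origin: centre of its foot.
- dredger: Tin flour dredger, 67 x 91 x 114 mm, bystander behind the clamp. Origin: centre of its foot.
Things that resemble listed ones, but are neither listed nor needed, are in the scene too. Leave any orange look-alike of the egg_cup alone.

How it is judged:
By the outcome, as a careful person would: the job done as asked, in the order asked, and still so for the second after the job is handed in, while the arm keeps its last pose, push and grip.
It also fails if it takes over 72 s, if anything falls off the work surface, if the arm or the gripper's body presses on something with over 40 N, if the wrist force passes 120 N, or if a joint passes its speed limit or range.

## Working session

There is one attempt and no reset: what is moved stays moved. The work goes in short steps, Python scripts to look and compute and a shell command to move; the robot and the scene stay as the last step left them, time stands still between calls to the robot, and variables do not carry over. Pictures are saved under pics/ and viewed, about 8 in all and at most 12, crops included, and the job is handed in when it is done.

```bash
mkdir -p pics; ls
cat > h.py <<'E'
from plant import bot
import cv2, numpy as np
def cap(n,f):
    c=bot.capture(n); cv2.imwrite('pics/'+f+'.png',c['frame']); np.savez('pics/'+f+'.npz',**c); return c
def world(c,u,v,z=None):
    "world point at pixel: from depth, or on plane of height z"
    R=cv2.Rodrigues(np.array(c['rvec'],float))[0]; t=np.array(c['tvec'],float).ravel()
    r=np.array([(u-c['cx'])/c['fx'],(v-c['cy'])/c['fy'],1.])
    o=-R.T@t; d=R.T@r
    return o+d*(c['z_map'][int(v),int(u)] if z is None else (z-o[2])/d[2])
E
python3 - <<'E'
from h import *
a=cap('scene','s1');b=cap('top','t1')
print(bot.get_obs())
E
```

```text
pics
{'time': 0.1, 'joint_positions': array([ 1.03797923e+00,  3.42668155e-01,  1.52490639e+00, -1.20920661e-05,
        1.27539249e+00, -1.45994238e-01]), 'dq': array([-0.00083943, -0.00295384, -0.00358143, -0.00063668,  0.00055442,
       -0.00169937]), 'tau': array([ 1.69637944e-03, -4.32002807e+01, -2.44694030e+01,  7.20320782e-02,
        5.26177045e-02,  3.28254970e-06]), 'tool_pos': array([197.8531833 , 485.90844919, 226.11188525]), 'tcp_rot': array([-3.14140415e+00,  1.36144514e-03,  1.18397713e+00]), 'contact_force': array([-0.34880105, -0.29987128,  1.1144915 ]), 'moment': array([ 0.04561038, -0.0286023 , -0.03244619]), 'grip_width': 91.75012926276247}
```

View pics/t1.png

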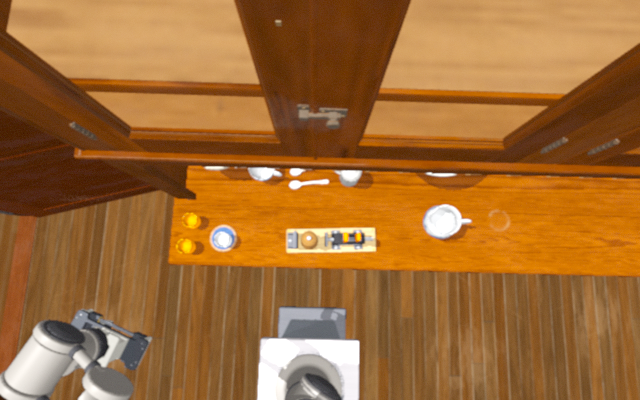

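View pics/s1.png

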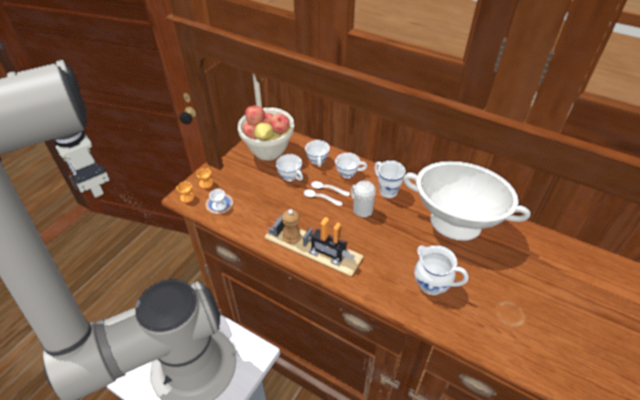

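The top view shows the board from x 286 to 376 at row 240: stop at the left, mill at (309,240), orange grips at (348,238). The blue and white cup is on the coaster at (223,238). Two orange look-alikes stand at (191,220) and (186,246), which I leave alone. An enlarged crop will confirm this.

Run:
```python
from h import *
c=dict(np.load('pics/t1.npz'));f=c['frame']
cr=cv2.resize(f[200:270,170:390],None,fx=3.6,fy=3.6,interpolation=cv2.INTER_CUBIC)
s=np.load('pics/s1.npz')['frame'][180:280,170:380]
cv2.imwrite('pics/crop1.png',np.vstack([cr,cv2.resize(s,(792,340),interpolation=cv2.INTER_CUBIC)]))
for n,u,v in [('cup',223,238),('coaster',223,238),('mill',309,240),('table',260,255)]: print(n,world(c,u,v).round(1))
for n,u,v,z in [('coaster',223,238,5),('bl',287,241,12),('br',376,240.5,12)]: print(n,world(c,u,v,z).round(1))
print(c['fx'],c['rvec'],c['tvec'])
```

```text
cup [469.8 295.7  36.9]
coaster [469.8 295.7  36.9]
mill [465.   10.6 122.4]
table [418.8 177.1  -3.8]
coaster [472.  303.5   5. ]
bl [467.5  86.8  12. ]
br [ 477.5 -213.2   12. ]
382.3916787368759 [ 2.16925886 -2.10917668  0.19784988] [ -46.89431007  594.11307596 1219.97961374]
```

View pics/crop1.png

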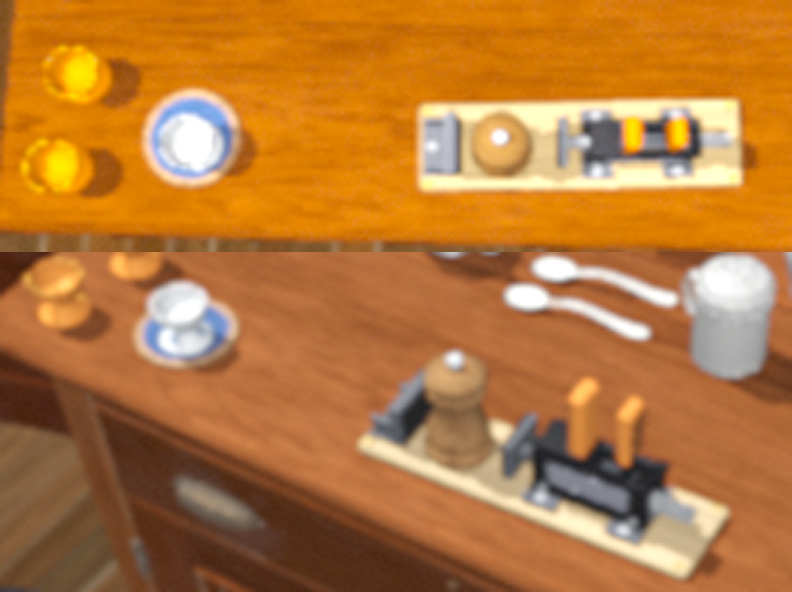

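The crop confirms it: the blue and white egg cup stands on the blue-centred coaster, and the orange pair are goblets. Now I move above the coaster with the jaws across the clamp axis.

```bash
python3 -m pendant '[{"linear":[30,-20,10],"twist":-6.6},{"linear":[60,-40,20],"twist":-13.2},{"linear":[90,-60,20],"twist":-19.8},{"linear":[120,-80,20],"twist":-26.4},{"linear":[150,-100,20],"twist":-33},{"linear":[180,-120,20],"twist":-39.6},{"linear":[210,-140,20],"twist":-46.2},{"linear":[240,-160,20],"twist":-52.8},{"linear":[260,-175,20],"twist":-59.4},{"linear":[272,-184,20],"twist":-66},{"linear":[272,-184,20],"twist":-66},{"linear":[272,-184,20],"twist":-66}]'
python3 - <<'E'
from h import *
c=cap('wrist','w1'); print(bot.get_obs()['tool_pos'],bot.get_obs()['tcp_rot'])
R=cv2.Rodrigues(c['rvec'])[0];print(-R.T@np.ravel(c['tvec']))
E
```

```text
time: 1.6
tool_pos: [469.4, 302.5, 246.5]
tcp_rot: [3.142, 0.001, 0.034]
contact_force: [0.7, -0.0, 0.3]
grip_width: 91.6
[469.34506685 302.67661882 246.60437043] [3.14155552e+00 5.06368517e-04 3.45502334e-02]
[466.52788514 368.20745452 405.09186688]
```

View pics/w1.png

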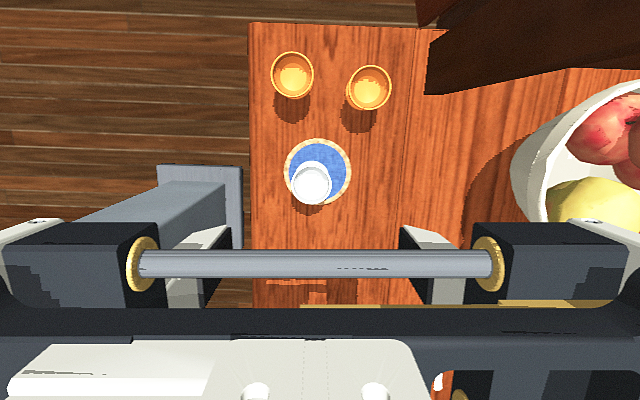

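The wrist view shows the cup's rim around (311,184) on the coaster at (318,172), with the orange goblets at (292,75) and (369,88). I'll fit circles using the depth map.

```bash
cat >> h.py <<'E'
def cloud(c):
    "HxWx3 world points from the depth map (nan where none)"
    R=cv2.Rodrigues(np.array(c['rvec'],float))[0]; t=np.array(c['tvec'],float).ravel()
    v,u=np.indices(c['z_map'].shape); z=np.where(c['z_map']>0,c['z_map'],np.nan)
    P=np.dstack([(u-c['cx'])/c['fx']*z,(v-c['cy'])/c['fy']*z,z])
    return (P-t)@R
def circ(P,m):
    "min enclosing circle of masked points, robust-ish"
    p=P[m][:,:2].astype(np.float32); return len(p),[np.round(x,1) for x in cv2.minEnclosingCircle(p)],np.percentile(p,[1,99],axis=0).mean(0).round(1)
E
python3 - <<'E'
from h import *
c=dict(np.load('pics/w1.npz'));P=cloud(c);print(P[100,400],P[172,330],P[183,311])
X,Y,Z=P[...,0],P[...,1],P[...,2]
near=(abs(X-470)<60)&(abs(Y-303)<55)
h,s,v=np.moveaxis(cv2.cvtColor(c['frame'],cv2.COLOR_BGR2HSV),-1,0)
print('z hist',np.histogram(Z[near],bins=[-10,-2,2,8,20,30,40,46,50,54,58,65,200]))
print('rim',circ(P,near&(Z>48)&(Z<62)))
print('blue mid',circ(P,near&(Z<12)&(h>95)&(h<130)&(s>90)))
print('coast',circ(P,near&(Z>2.5)&(Z<8)))
E
```

```text
[ 5.73284586e+02  3.98107545e+02 -1.66098173e-02] [488.43189294 304.3675869    6.25393959] [463.99361575 294.12608968  33.02295351]
z hist (array([   1, 3594, 2341,  102,    0,  599,  300,   64,   75,  208,    0,
          0]), array([-10,  -2,   2,   8,  20,  30,  40,  46,  50,  54,  58,  65, 200]))
rim (325, [array([463.7, 296.6]), np.float64(23.5)], array([463.6, 296.9]))
blue mid (1292, [array([471.6, 303.1]), np.float64(38.1)], array([471.6, 306.3]))
coast (2226, [array([470.3, 301. ]), np.float64(73.6)], array([470.9, 304.2]))
```

```bash
python3 -m pendant '[{"linear":[-3,-3,-40],"twist":0},{"linear":[-6,-6,-85],"twist":0},{"linear":[-6,-6,-130],"twist":0},{"linear":[-6,-6,-175],"twist":0},{"linear":[-6,-6,-205],"twist":0},{"linear":[-6,-6,-224],"twist":0},{"linear":[-6,-6,-224],"twist":0},{"linear":[-6,-6,-224],"twist":0}]'
python3 -m pendant '[{"linear":[0,0,0],"twist":0},{"linear":[0,0,0],"twist":0},{"linear":[0,0,0],"twist":0},{"linear":[0,0,0],"twist":0},{"linear":[0,0,0],"twist":0},{"linear":[0,0,0],"twist":0},{"linear":[0,0,0],"twist":0},{"linear":[0,0,0],"twist":0}]' 255
```

```text
time: 2.65
tool_pos: [464.3, 296.8, 23.7]
tcp_rot: [-3.141, -0.001, 0.033]
contact_force: [0.6, 0.4, 0.3]
grip_width: 91.8
time: 3.65
tool_pos: [464.1, 296.3, 22.8]
tcp_rot: [-3.142, -0.0, 0.032]
contact_force: [0.1, -0.5, -0.2]
grip_width: 45.6
```

```bash
python3 -m pendant '[{"linear":[0,0,15],"twist":0},{"linear":[0,0,45],"twist":0},{"linear":[0,-30,60],"twist":0},{"linear":[0,-65,60],"twist":0},{"linear":[0,-90,50],"twist":0},{"linear":[0,-95,30],"twist":0},{"linear":[0,-95,10],"twist":0},{"linear":[0,-95,0],"twist":0},{"linear":[0,-95,-4.5],"twist":0},{"linear":[0,-95,-4.5],"twist":0},{"linear":[0,-95,-4.5],"twist":0}]'
python3 -m pendant '[{"linear":[0,0,0],"twist":0},{"linear":[0,0,0],"twist":0},{"linear":[0,0,0],"twist":0},{"linear":[0,0,0],"twist":0},{"linear":[0,0,0],"twist":0},{"linear":[0,0,40],"twist":0},{"linear":[0,0,90],"twist":0},{"linear":[0,-40,140],"twist":0},{"linear":[0,-80,190],"twist":0},{"linear":[0,-130,230],"twist":0},{"linear":[0,-160,230],"twist":0},{"linear":[0,-160,230],"twist":0},{"linear":[0,-160,230],"twist":0}]' 0
python3 - <<'E'
from h import *
c=cap('wrist','w2');t=cap('top','t2'); print(bot.get_obs()['tool_pos'],bot.get_obs()['grip_width'])
E
```

```text
time: 5.03
tool_pos: [464.4, 201.5, 18.8]
tcp_rot: [-3.141, -0.001, 0.032]
contact_force: [-0.2, -0.9, -0.6]
grip_width: 45.5
time: 6.65
tool_pos: [463.7, 41.7, 247.8]
tcp_rot: [-3.141, 0.001, 0.032]
contact_force: [0.1, -0.3, 1.2]
grip_width: 91.7
[463.76053039  42.18695484 247.73878204] 91.48338404065281
```

View pics/w2.png

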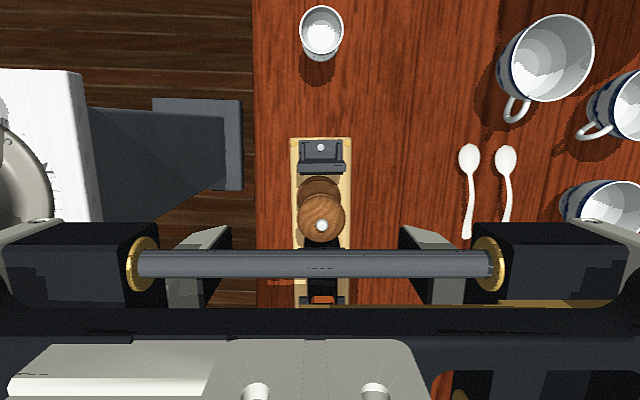

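Cup parked upright at (321,32). The mill's head is at (322,215), the stop at (321,155), and the board's front edge spans columns 290-352.

Run:
```python
from h import *
c=dict(np.load('pics/w2.npz'));P=cloud(c)
X,Y,Z=P[...,0],P[...,1],P[...,2]
h,s,v=np.moveaxis(cv2.cvtColor(c['frame'],cv2.COLOR_BGR2HSV),-1,0)
near=(abs(X-468)<70)&(Y>-40)&(Y<100)&(v<=255)
vv,uu=np.indices(Z.shape); near&=(vv<248)
print('cup rim',circ(P,(abs(X-464)<40)&(abs(Y-202)<40)&(Z>43)&(Z<56)))
print('knob',circ(P,near&(Z>124)&(Z<140)),'head',circ(P,near&(Z>100)&(Z<124)))
print('lower',circ(P,near&(Z>20)&(Z<95)&(Y<40)))
b=near&(Z>8)&(Z<16)
for y0 in range(-20,90,10):
    m=b&(Y>y0)&(Y<y0+10)
    if m.sum()>5: print(y0,np.percentile(X[m],[1,99]).round(1),m.sum())
print('board end y',np.percentile(Y[b],99.5))
st=near&(Z>55)&(Z<70)&(Y>25); print('stop top z',np.percentile(Z[st],[5,50,95]),'x',np.percentile(X[st],[2,98]))
for x0 in range(440,500,8):
    m=st&(X>x0)&(X<x0+8)
    if m.sum(): print(x0,np.percentile(Y[m],[1,99]).round(1))
# plane rays
for n,u,v,z in [('bTL',291,138,12),('bTR',351,138,12),('sL',297,172,64),('sR',346,171,64),('sLf',297,165,64)]: print(n,world(c,u,v,z).round(1))
```

```text
cup rim (484, [array([464.3, 201.8]), np.float64(23.7)], array([464.1, 201.6]))
knob (123, [array([469.7,  12.2]), np.float64(5.9)], array([469.6,  12.3])) head (1693, [array([469.3,  11.7]), np.float64(25.0)], array([469. ,  12.9]))
lower (1004, [array([471.7,  -1.7]), np.float64(42.9)], array([4.675e+02, 1.000e-01]))
-20 [431.9 511. ] 76
-10 [431.9 510.2] 93
0 [431.9 509.6] 105
10 [431.8 510.2] 111
20 [430.2 510. ] 165
30 [430.2 509.3] 288
40 [430.2 508.8] 127
50 [430.1 508.3] 94
60 [428.5 507.7] 137
70 [428.6 507. ] 136
80 [429.2 506.4] 250
board end y 89.44488718727442
stop top z [57.25651907 63.92948705 66.01174382] x [443.02877931 494.93940107]
440 [48.8 62.1]
448 [25.6 62.4]
456 [27.2 62.7]
464 [30.3 63. ]
472 [28.3 63.3]
480 [25.5 63.6]
488 [50.2 64. ]
496 [55.5 63.1]
bTL [431.2  86.4  12. ]
bTR [507.3  88.6  12. ]
sL [442.3  51.5  64. ]
sR [497.7  54.3  64. ]
sLf [442.2  59.5  64. ]
```

```bash
python3 -m pendant '[{"linear":[5.5,-29.5,0],"twist":0},{"linear":[5.5,-29.5,-40],"twist":0},{"linear":[5.5,-29.5,-80],"twist":0},{"linear":[5.5,-29.5,-120],"twist":0},{"linear":[5.5,-29.5,-155],"twist":0},{"linear":[5.5,-29.5,-177.5],"twist":0},{"linear":[5.5,-29.5,-177.5],"twist":0},{"linear":[5.5,-29.5,-177.5],"twist":0}]'
python3 -m pendant '[{"linear":[0,0,0],"twist":0},{"linear":[0,0,0],"twist":0},{"linear":[0,0,0],"twist":0},{"linear":[0,0,0],"twist":0},{"linear":[0,0,0],"twist":0},{"linear":[0,0,0],"twist":0},{"linear":[0,0,0],"twist":0}]' 255
```

```text
time: 7.75
tool_pos: [470.1, 12.2, 71.4]
tcp_rot: [3.142, -0.001, 0.033]
contact_force: [0.2, 0.6, -0.9]
grip_width: 92.1
time: 8.62
tool_pos: [469.7, 11.7, 70.8]
tcp_rot: [3.141, -0.001, 0.032]
contact_force: [-0.0, 0.1, 1.0]
grip_width: 49.2
```

```bash
python3 -m pendant '[{"linear":[0,0,3],"twist":0},{"linear":[0,0,15],"twist":0},{"linear":[0,0,40],"twist":0},{"linear":[0,0,70],"twist":0},{"linear":[0,0,90],"twist":0},{"linear":[0,0,90],"twist":0}]'
python3 - <<'E'
from h import *
c=cap('wrist','w3')
E
```

```text
time: 9.38
tool_pos: [470.4, 11.6, 162.5]
tcp_rot: [3.141, -0.004, 0.032]
contact_force: [-0.5, 0.8, -3.8]
grip_width: 49.1
```

View pics/w3.png

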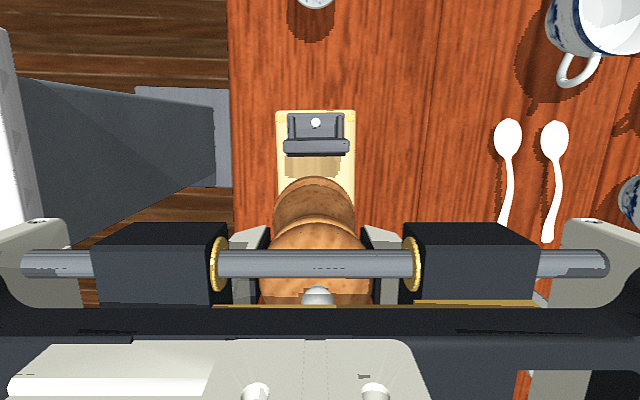

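The mill is lifted and upright between the jaws. Next I carry it over the parked cup to the coaster.

```bash
python3 -m pendant '[{"linear":[0,20,0],"twist":0},{"linear":[0,60,0],"twist":0},{"linear":[0,105,0],"twist":0},{"linear":[0,150,0],"twist":0},{"linear":[1,195,0],"twist":0},{"linear":[2,240,0],"twist":0},{"linear":[2,270,0],"twist":0},{"linear":[2,285,0],"twist":0},{"linear":[2,291,-5],"twist":0},{"linear":[2,291,-30],"twist":0},{"linear":[2,291,-60],"twist":0},{"linear":[2,291,-82],"twist":0},{"linear":[2,291,-92],"twist":0},{"linear":[2,291,-96],"twist":0},{"linear":[2,291,-96.5],"twist":0},{"linear":[2,291,-96.5],"twist":0}]'
python3 -m pendant '[{"linear":[0,0,0],"twist":0},{"linear":[0,0,0],"twist":0},{"linear":[0,0,0],"twist":0},{"linear":[0,0,0],"twist":0},{"linear":[0,0,0],"twist":0},{"linear":[0,0,20],"twist":0},{"linear":[0,0,60],"twist":0},{"linear":[0,0,110],"twist":0},{"linear":[0,0,160],"twist":0},{"linear":[0,-20,180],"twist":0},{"linear":[0,-45,180],"twist":0},{"linear":[0,-60,180],"twist":0},{"linear":[0,-60,180],"twist":0}]' 0
python3 - <<'E'
from h import *
c=cap('wrist','w4');P=cloud(c);print(bot.get_obs()['tool_pos'])
X,Y,Z=P[...,0],P[...,1],P[...,2];vv=np.indices(Z.shape)[0]
n=(abs(X-470)<50)&(abs(Y-303)<50)&(vv<248)
print('knob',circ(P,n&(Z>116)&(Z<130)),'head',circ(P,n&(Z>95)&(Z<116)))
h,s,v=np.moveaxis(cv2.cvtColor(c['frame'],cv2.COLOR_BGR2HSV),-1,0)
print('blue mid',circ(P,n&(Z<12)&(h>95)&(h<130)&(s>90)))
n=(abs(X-464)<40)&(abs(Y-202)<40)
print('cup',circ(P,n&(Z>43)&(Z<56)&(vv<248)))
E
```

```text
time: 11.42
tool_pos: [472.0, 302.9, 65.0]
tcp_rot: [-3.141, -0.001, 0.032]
contact_force: [0.5, -1.4, -1.7]
grip_width: 48.7
time: 13.05
tool_pos: [471.5, 242.1, 244.0]
tcp_rot: [3.142, 0.001, 0.031]
contact_force: [0.2, 0.1, 0.6]
grip_width: 92.0
[471.52160788 242.70530773 243.97790982]
knob (146, [array([472.5, 302.8]), np.float64(6.0)], array([472.6, 302.7])) head (2036, [array([472.1, 302.7]), np.float64(25.0)], array([472.2, 302.9]))
blue mid (681, [array([471.7, 303.4]), np.float64(38.1)], array([471.6, 303.3]))
cup (327, [array([463.5, 202.2]), np.float64(23.6)], array([463.5, 202.1]))
```

View pics/w4.png

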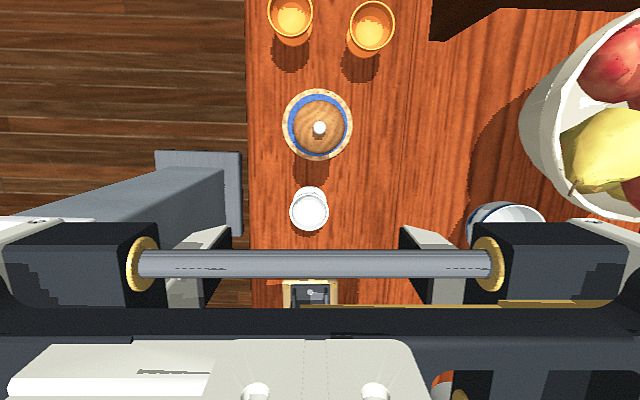

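The mill stands upright, centred on the coaster at (319,128) to within 1 mm. The cup is at (309,210). I'll pick it up.

```bash
python3 -m pendant '[{"linear":[-7.5,-25,0],"twist":0},{"linear":[-7.5,-40.5,-20],"twist":0},{"linear":[-7.5,-40.5,-65],"twist":0},{"linear":[-7.5,-40.5,-110],"twist":0},{"linear":[-7.5,-40.5,-155],"twist":0},{"linear":[-7.5,-40.5,-195],"twist":0},{"linear":[-7.5,-40.5,-218],"twist":0},{"linear":[-7.5,-40.5,-225.5],"twist":0},{"linear":[-7.5,-40.5,-225.5],"twist":0},{"linear":[-7.5,-40.5,-225.5],"twist":0}]'
python3 -m pendant '[{"linear":[0,0,0],"twist":0},{"linear":[0,0,0],"twist":0},{"linear":[0,0,0],"twist":0},{"linear":[0,0,0],"twist":0},{"linear":[0,0,0],"twist":0},{"linear":[0,0,0],"twist":0},{"linear":[0,0,0],"twist":0},{"linear":[0,0,0],"twist":0},{"linear":[0,0,20],"twist":0},{"linear":[0,0,60],"twist":0},{"linear":[0,0,100],"twist":0},{"linear":[0,0,100],"twist":0}]' 255
python3 - <<'E'
from h import *
for f in ('w3','w2'):
    c=dict(np.load(f'pics/{f}.npz'));P=cloud(c)
    X,Y,Z=P[...,0],P[...,1],P[...,2];vv=np.indices(Z.shape)[0]
    st=(Z>61)&(Z<68)&(Y>30)&(Y<75)&(abs(X-469)<45)&(vv<200)
    for x0 in range(440,500,8):
        m=st&(X>x0)&(X<x0+8)
        if m.sum(): print(x0,np.percentile(Y[m],[1,50,99]).round(1),end='; ')
    print('\nstop x',np.percentile(X[st],[.5,99.5]))
    b=(Z>8)&(Z<16)&(abs(X-469)<55)&(vv<200)&(Y>20)
    for x0 in (440,464,490):
        m=b&(abs(X-x0)<8);print(np.percentile(Y[m],[99.5]).round(1),end=' ')
    for y0 in (30,80): m=b&(abs(Y-y0)<8);print(y0,np.percentile(X[m],[.5,99.5]).round(1),end=' ')
    print()
E
```

```text
time: 14.35
tool_pos: [464.8, 202.6, 19.7]
tcp_rot: [-3.141, -0.002, 0.032]
contact_force: [-0.3, -0.1, 0.2]
grip_width: 91.8
time: 15.85
tool_pos: [465.7, 202.8, 121.5]
tcp_rot: [-3.14, -0.006, 0.032]
contact_force: [0.1, -0.0, -1.3]
grip_width: 45.7
440 [48.4 56.2 61.8]; 448 [48.5 55.6 62. ]; 456 [48.7 55.8 62.3]; 464 [49.9 56.8 62.6]; 472 [50.  56.3 62.8]; 480 [50.3 57.3 63.7]; 488 [50.6 58.2 63.9]; 496 [54.4 57.2 59.9]; 
stop x [441.27182176 496.13556075]
[87.5] [183.6] [89.7] 30 [430.8 509.9] 80 [428.7 508.2] 
440 [49.  56.3 61.9]; 448 [49.1 56.4 62.1]; 456 [30.4 55.6 62.3]; 464 [30.7 55.9 62.6]; 472 [30.5 56.1 62.8]; 480 [50.1 57.4 63.1]; 488 [50.2 57.7 63.5]; 496 [55.5 59.3 63.1]; 
stop x [441.01989716 496.32553865]
[88.] [185.8] [89.5] 30 [430.2 509.9] 80 [428.5 507. ]
```

```bash
python3 -m pendant '[{"linear":[2,-30,0],"twist":0},{"linear":[4,-75,0],"twist":0},{"linear":[6,-120,0],"twist":0},{"linear":[6,-160,0],"twist":0},{"linear":[6,-182,0],"twist":0},{"linear":[6,-182,0],"twist":0},{"linear":[6,-182,-30],"twist":0},{"linear":[6,-182,-65],"twist":0},{"linear":[6,-182,-82],"twist":0},{"linear":[6,-182,-86],"twist":0},{"linear":[6,-182,-86],"twist":0},{"linear":[6,-180,-86],"twist":0},{"linear":[6,-178.5,-86.5],"twist":0},{"linear":[6,-177.5,-87.5],"twist":0},{"linear":[6,-177.5,-88],"twist":0},{"linear":[6,-177.5,-88],"twist":0},{"linear":[6,-177.5,-88],"twist":0}]'
```

```text
time: 17.98
tool_pos: [470.0, 24.7, 30.7]
tcp_rot: [-3.142, -0.0, 0.032]
contact_force: [0.3, 0.1, -0.3]
grip_width: 46.0
```

```bash
python3 -m pendant '[{"linear":[0,0.4,-0.3],"twist":0},{"linear":[0,0.8,-0.3],"twist":0},{"linear":[0,0.8,-0.3],"twist":0}]'
```

```text
time: 18.35
tool_pos: [470.2, 25.3, 30.6]
tcp_rot: [3.141, -0.0, 0.032]
contact_force: [-1.7, -2.2, 4.9]
grip_width: 45.8
```

The cup touches the stop (-2 N) and the board (+5 N). I release it, rise, turn the jaws along the clamp and look.

```bash
python3 -m pendant '[{"linear":[0,-0.3,0],"twist":0},{"linear":[0,-0.3,0],"twist":0},{"linear":[0,-0.3,0],"twist":0},{"linear":[0,-0.3,0],"twist":0},{"linear":[0,-0.3,0],"twist":0},{"linear":[0,-0.3,20],"twist":0},{"linear":[0,-0.3,60],"twist":0},{"linear":[0,-0.3,110],"twist":0},{"linear":[0,-10,160],"twist":0},{"linear":[0,-30,200],"twist":0},{"linear":[0,-55,230],"twist":0},{"linear":[0,-85,240],"twist":0},{"linear":[0,-85,240],"twist":0}]' 0
python3 - <<'E'
from h import *
c=cap('wrist','w5');P=cloud(c);print(bot.get_obs()['tool_pos'])
X,Y,Z=P[...,0],P[...,1],P[...,2];vv=np.indices(Z.shape)[0]
print('cup',circ(P,(abs(X-470)<30)&(abs(Y-25)<27)&(Z>57)&(Z<62.5)&(vv<248)))
E
python3 -m pendant '[{"linear":[1,-12,0],"twist":10},{"linear":[2,-24,0],"twist":20},{"linear":[3,-36,0],"twist":30},{"linear":[4,-45,0],"twist":40},{"linear":[5,-53,0],"twist":50},{"linear":[5,-53,0],"twist":60},{"linear":[5,-53,0],"twist":70},{"linear":[5,-53,0],"twist":80},{"linear":[5,-53,0],"twist":90.2},{"linear":[5,-53,0],"twist":90.2},{"linear":[5,-53,0],"twist":90.2}]'
python3 - <<'E'
from h import *
c=cap('wrist','w6');print(bot.get_obs()['tool_pos'],bot.get_obs()['tcp_rot']);a=np.load('pics/w5.npz')['frame']
cv2.imwrite('pics/v6.png',cv2.resize(np.vstack([a[:250],c['frame'][:260]]),None,fx=1,fy=1))
E
```

```text
time: 19.98
tool_pos: [470.3, -60.9, 271.2]
tcp_rot: [3.141, -0.002, 0.029]
contact_force: [-0.1, 0.3, 0.4]
grip_width: 91.6
[469.88038199 -59.73057212 270.35196296]
cup (312, [array([468.8,  32.9]), np.float64(31.3)], array([468.8,  27.5]))
time: 21.4
tool_pos: [474.9, -111.8, 270.0]
tcp_rot: [-3.141, -0.001, 1.604]
contact_force: [-0.9, 0.3, -0.1]
grip_width: 91.7
[ 474.96152468 -111.95898065  270.1475937 ] [-3.14108368e+00 -4.84883179e-04  1.60410828e+00]
```

View pics/v6.png

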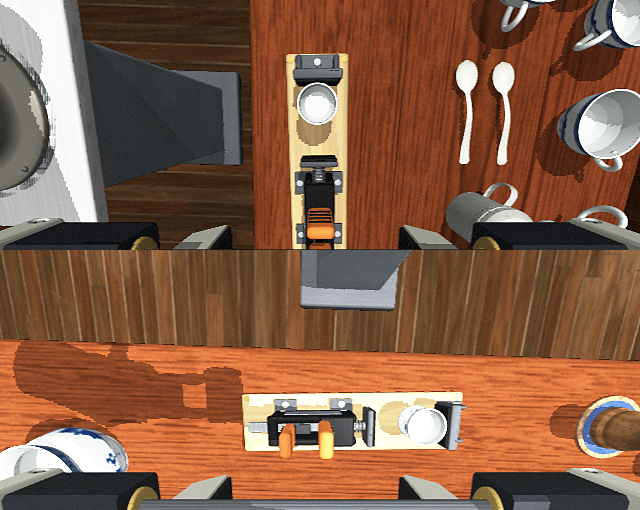

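The cup stands upright against the stop, at (317,104) in the upper half. In the lower half the pad is at (369,427), the grips at (287,443) and (326,440), and the cup at (423,425). Next I measure the grips and the pad.

```bash
cat > m.py <<'E'
from h import *
def meas(c,vmax=235):
    P=cloud(c);X,Y,Z=P[...,0],P[...,1],P[...,2];vv=np.indices(Z.shape)[0];k=(vv<vmax)&(abs(X-472)<45)
    # clamp coords: origin from stop face (469.4,49.0)=y75
    a=.036; d=np.array([-np.sin(a),np.cos(a)]); o=np.array([469.4,49.0])-75*d
    q=P[...,:2]-o; CY=q@d; CX=q@np.array([d[1],-d[0]])
    pr=lambda n,m:print(n,m.sum(),'cy',np.percentile(CY[m],[1,50,99]).round(1),'cx',np.percentile(CX[m],[1,99]).round(1)) if m.sum()>5 else print(n,'none')
    pr('handle',k&(Z>143)&(Z<156)&(CY>-100)&(CY<-50)); pr('trigger',k&(Z>143)&(Z<156)&(CY<-84)&(CY>-130))
    pr('pad top',k&(Z>48)&(Z<66)&(CY>-36)&(CY<24)); pr('stop top',k&(Z>60)&(Z<68)&(CY>73)&(CY<95)&(abs(CX)<30))
    m=k&(Z>58.5)&(Z<64)&(CY>20)&(CY<74.5)&(abs(CX)<27);pr('cup rim',m)
E
python3 - <<'E'
from m import *
for f in('w5','w6'): print(f);meas(dict(np.load(f'pics/{f}.npz')),248 if f=='w5' else 215)
c=np.load('pics/w6.npz');P=cloud(dict(c));print(P[150:215:6,326].round(0).tolist(),P[150:215:6,287].round(0).tolist())
E
```

```text
w5
handle 367 cy [-80.1 -72.9 -67.9] cx [-12.7  13.8]
trigger none
pad top 360 cy [-36.  -16.1 -11.9] cx [-21.1  22.5]
stop top 660 cy [73.1 81.6 88.9] cx [-26.8  26.8]
cup rim 266 cy [28.  54.8 74.2] cx [-23.2  21.7]
w6
handle 394 cy [-82.6 -76.1 -69.3] cx [-12.4  13.8]
trigger 312 cy [-120.4 -114.  -108.5] cx [-11.   13.6]
pad top 387 cy [-35.1 -20.9 -13.1] cx [-21.5  22.7]
stop top 547 cy [74.  80.1 87.6] cx [-26.6  27. ]
cup rim 304 cy [27.2 57.6 74.4] cx [-23.3  22.4]
[[446.0, -97.0, 12.0], [454.0, -97.0, 12.0], [457.0, -98.0, 51.0], [460.0, -99.0, 80.0], [462.0, -100.0, 108.0], [462.0, -101.0, 143.0], [467.0, -101.0, 151.0], [472.0, -101.0, 151.0], [478.0, -101.0, 151.0], [484.0, -101.0, 150.0], [534.0, -93.0, 0.0]] [[447.0, -149.0, 19.0], [454.0, -149.0, 20.0], [459.0, -147.0, 47.0], [462.0, -144.0, 74.0], [465.0, -142.0, 100.0], [465.0, -139.0, 134.0], [468.0, -138.0, 149.0], [474.0, -138.0, 150.0], [479.0, -138.0, 150.0], [486.0, -138.0, 148.0], [535.0, -150.0, 0.0]]
```

Handle and trigger agree with the given geometry to within 1 mm. The pad face is at clamp y of about -12.5 and the cup's near side is at 27.4, so the bar needs about 40 mm to contact plus 5-9 mm of spring. Lowering onto the grips and making a first stroke.

```bash
python3 -m pendant '[{"linear":[1,-1.2,-30],"twist":0},{"linear":[1,-1.2,-70],"twist":0},{"linear":[1,-1.2,-110],"twist":0},{"linear":[1,-1.2,-145],"twist":0},{"linear":[1,-1.2,-164],"twist":0},{"linear":[1,-1.2,-169],"twist":0},{"linear":[1,-1.2,-169],"twist":0},{"linear":[1,-1.2,-169],"twist":0}]' 50
python3 -m pendant '[{"linear":[0,0,0],"twist":0},{"linear":[0,0,0],"twist":0},{"linear":[0,0,0],"twist":0},{"linear":[0,0,0],"twist":0},{"linear":[0,0,0],"twist":0},{"linear":[0,0,0],"twist":0},{"linear":[0,0,0],"twist":0},{"linear":[0,0,0],"twist":0}]' 150
python3 - <<'E'
from m import *
c=cap('wrist','w7');meas(c,300);cap('top','t7');cap('scene','s7')
E
```

```text
time: 22.45
tool_pos: [476.6, -113.9, 102.4]
tcp_rot: [3.14, 0.001, 1.606]
contact_force: [0.3, -0.3, 0.5]
grip_width: 73.7
time: 23.45
tool_pos: [476.3, -113.3, 101.9]
tcp_rot: [3.141, 0.0, 1.607]
contact_force: [-0.5, 2.5, 5.9]
grip_width: 37.8
handle 1290 cy [-99.7 -76.9 -66. ] cx [-5.1  6.5]
trigger 870 cy [-108.9 -101.8  -94.5] cx [-5.1  6.7]
pad top 1000 cy [-30.9  -9.8  -0.7] cx [-21.9   5.3]
stop top 1388 cy [73.6 78.4 87.6] cx [-27.1  20.7]
cup rim 993 cy [26.8 64.1 74.4] cx [-23.3  21.1]
```

View pics/w7.png

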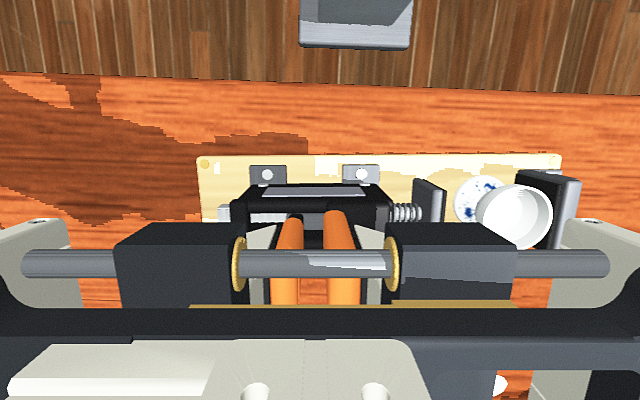

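The first full squeeze moved the pad 12 mm to y of about -0.7, with the pad at (430,200) in the image. Two more full strokes, measuring after each.

```bash
sed -i 's/(CY<24)/(CY<27)/' m.py
python3 -m pendant '[{"linear":[0,0,0],"twist":0},{"linear":[0,0,0],"twist":0},{"linear":[0,0,0],"twist":0},{"linear":[0,0,0],"twist":0},{"linear":[0,0,0],"twist":0},{"linear":[0,0,0],"twist":0}]' 50
python3 -m pendant '[{"linear":[0,0,0],"twist":0},{"linear":[0,0,0],"twist":0},{"linear":[0,0,0],"twist":0},{"linear":[0,0,0],"twist":0},{"linear":[0,0,0],"twist":0},{"linear":[0,0,0],"twist":0},{"linear":[0,0,0],"twist":0}]' 150
python3 - <<'E'
from m import *
meas(cap('wrist','w8'),300)
E
python3 -m pendant '[{"linear":[0,0,0],"twist":0},{"linear":[0,0,0],"twist":0},{"linear":[0,0,0],"twist":0},{"linear":[0,0,0],"twist":0},{"linear":[0,0,0],"twist":0},{"linear":[0,0,0],"twist":0}]' 50
python3 -m pendant '[{"linear":[0,0,0],"twist":0},{"linear":[0,0,0],"twist":0},{"linear":[0,0,0],"twist":0},{"linear":[0,0,0],"twist":0},{"linear":[0,0,0],"twist":0},{"linear":[0,0,0],"twist":0},{"linear":[0,0,0],"twist":0}]' 150
python3 - <<'E'
from m import *
meas(cap('wrist','w9'),300)
E
```

```text
time: 24.35
tool_pos: [475.7, -113.3, 101.1]
tcp_rot: [-3.141, -0.001, 1.606]
contact_force: [0.1, 0.4, -0.6]
grip_width: 73.2
time: 25.22
tool_pos: [475.8, -113.3, 101.3]
tcp_rot: [-3.141, -0.0, 1.607]
contact_force: [-0.4, 0.9, -4.3]
grip_width: 38.4
handle 1294 cy [-99.6 -76.9 -66.1] cx [-5.7  5.8]
trigger 876 cy [-108.9 -101.9  -94.5] cx [-5.8  5.8]
pad top 1186 cy [-25.6   2.   26.7] cx [-21.9   4.5]
stop top 1348 cy [73.7 78.2 87.2] cx [-27.2  19.8]
cup rim 988 cy [27.  64.8 74.4] cx [-23.3  20.6]
time: 26.02
tool_pos: [476.2, -113.4, 101.6]
tcp_rot: [3.141, -0.0, 1.607]
contact_force: [-0.1, 0.6, -0.1]
grip_width: 73.9
time: 26.9
tool_pos: [476.0, -113.3, 101.4]
tcp_rot: [-3.142, -0.0, 1.607]
contact_force: [0.9, 2.0, -1.3]
grip_width: 38.3
handle 1302 cy [-99.8 -76.9 -66. ] cx [-5.6  6.1]
trigger 876 cy [-108.9 -101.9  -94.5] cx [-5.6  6.3]
pad top 1264 cy [-13.6  14.   25. ] cx [-21.9   4.8]
stop top 1361 cy [73.5 78.4 87.3] cx [-27.2  20.1]
cup rim 1018 cy [21.7 63.7 74.4] cx [-23.4  20.5]
```

```bash
cat > m2.py <<'E'
from h import *
def pad(c):
    P=cloud(c);Z=P[...,2];a=.036; d=np.array([-np.sin(a),np.cos(a)]); o=np.array([469.4,49.0])-75*d
    q=P[...,:2]-o; CY=q@d; CX=q@np.array([d[1],-d[0]])
    m=(Z>30)&(Z<68)&(CX<-16)&(CX>-25)&(CY>-20)&(CY<36); t=m&(Z>57)
    print('pad outer',m.sum(),np.percentile(CY[m],[1,50,95,99]).round(1),'top',t.sum(),np.percentile(CY[t],[1,50,99]).round(1))
    m=(Z>66)&(Z<72)&0==1
    r=(Z>59.5)&(Z<64)&(CY>24)&(CY<73.5)&(abs(CX)<27);print('cup',np.percentile(CY[r],[1,99]).round(1),np.percentile(CX[r],[1,99]).round(1))
E
python3 - <<'E'
from m2 import *
for f in ('w7','w8','w9'): pad(dict(np.load(f'pics/{f}.npz')))
a=np.load('pics/w9.npz')['frame'][130:280,180:600]; cv2.imwrite('pics/v9.png',cv2.resize(a,None,fx=1.9,fy=1.9,interpolation=cv2.INTER_CUBIC))
E
```

```text
pad outer 400 [-10.5  -7.9  34.8  35.7] top 208 [-10.5  -6.3  35.6]
cup [26.8 73.2] [-23.2  20.9]
pad outer 428 [ 1.3  3.4 34.9 35.7] top 216 [ 1.5  5.4 35.7]
cup [26.9 73.3] [-23.3  20.2]
pad outer 446 [13.3 15.3 34.7 35.8] top 223 [13.2 17.2 35.9]
cup [26.7 73.1] [-23.4  20.4]
```

View pics/v9.png

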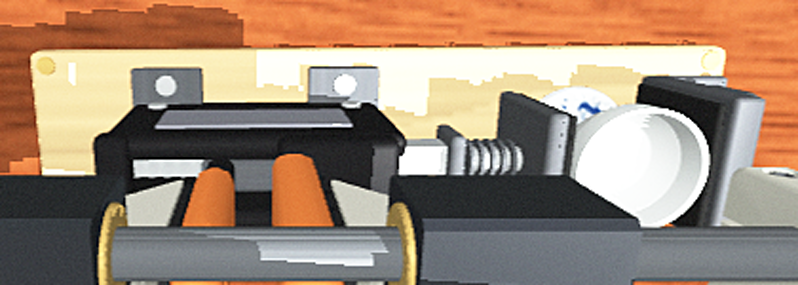

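The pad advances 12.0 mm per stroke and its face is now at about y = 23, so there is still a 4 mm gap to the cup. A fourth stroke to about 13 mm should give roughly 7 mm of spring. I'll do it gradually, then measure the spring.

```bash
python3 -m pendant '[{"linear":[0,0,0],"twist":0},{"linear":[0,0,0],"twist":0},{"linear":[0,0,0],"twist":0},{"linear":[0,0,0],"twist":0},{"linear":[0,0,0],"twist":0},{"linear":[0,0,0],"twist":0}]' 50
python3 -m pendant '[{"linear":[0,0,0],"twist":0},{"linear":[0,0,0],"twist":0},{"linear":[0,0,0],"twist":0},{"linear":[0,0,0],"twist":0},{"linear":[0,0,0],"twist":0},{"linear":[0,0,0],"twist":0}]' 130
python3 -m pendant '[{"linear":[0,0,0],"twist":0},{"linear":[0,0,0],"twist":0},{"linear":[0,0,0],"twist":0},{"linear":[0,0,0],"twist":0},{"linear":[0,0,0],"twist":0}]' 144
python3 - <<'E'
from m2 import *
c=cap('wrist','w10');pad(c);print(bot.get_obs()['grip_width'],bot.get_obs()['contact_force'])
A=[np.load(f'pics/{f}.npz')['frame'][150:250,370:580] for f in('w9','w10')]
cv2.imwrite('pics/v10.png',cv2.resize(np.vstack(A),None,fx=2.9,fy=2.9,interpolation=cv2.INTER_CUBIC))
E
```

```text
time: 27.7
tool_pos: [476.0, -113.4, 101.5]
tcp_rot: [-3.142, -0.0, 1.607]
contact_force: [0.3, 0.3, 0.2]
grip_width: 73.7
time: 28.45
tool_pos: [476.1, -116.6, 101.4]
tcp_rot: [3.141, 0.005, 1.607]
contact_force: [-1.6, -14.5, -3.5]
grip_width: 45.1
time: 29.08
tool_pos: [476.0, -114.4, 101.4]
tcp_rot: [-3.141, 0.002, 1.607]
contact_force: [-0.5, -6.0, -2.5]
grip_width: 39.9
pad outer 443 [17.5 19.3 34.7 35.8] top 217 [17.7 21.1 35.8]
cup [25.7 73.4] [-23.2  20.5]
40.095110564780676 [-0.35258993 -6.72367322 -2.87096698]
```

View pics/v10.png

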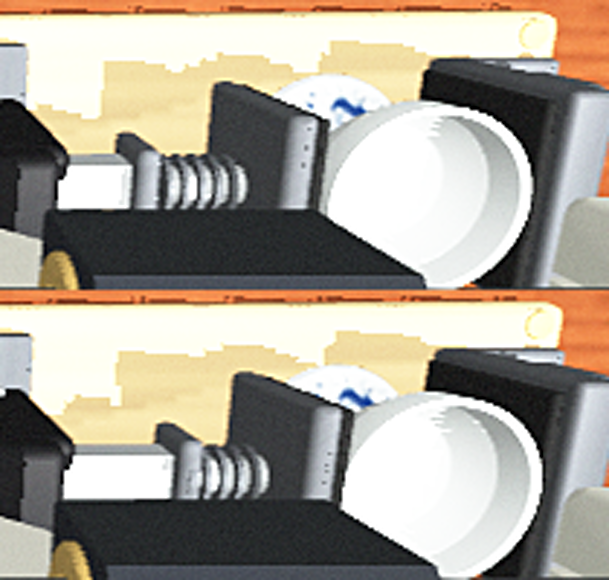

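The pad plate (at (290,440)) now touches the cup bowl and the coil spring is visibly shorter. Measuring the bar flange gives the spring compression.

```bash
cat > m3.py <<'E'
from h import *
def flange(c):
    P=cloud(c);Z=P[...,2];a=.036; d=np.array([-np.sin(a),np.cos(a)]); o=np.array([469.4,49.0])-75*d
    q=P[...,:2]-o; CY=q@d; CX=q@np.array([d[1],-d[0]])
    f=(Z>44)&(Z<58)&(abs(CX)<16)&(CY>-36)&(CY<12); p=(Z>57)&(Z<68)&(CX<-12)&(CX>-25)&(CY>-16)&(CY<30)
    print('flange',f.sum(),np.percentile(CY[f],[2,10,50,90]).round(1),'zmax',Z[f].max().round(1),'pad',np.percentile(CY[p],[1,5,50]).round(1))
    g=cv2.cvtColor(c['frame'],cv2.COLOR_BGR2GRAY)
E
python3 - <<'E'
from m3 import *
for f in ('w8','w9','w10'): flange(dict(np.load(f'pics/{f}.npz')))
c9,c10=[dict(np.load(f'pics/{f}.npz')) for f in('w9','w10')]
# flange top-left corner pixels read from the crop (z=~50), and front rail corner
for c,u,v in((c9,370+120/2.9,150+137/2.9),(c10,370+160/2.9,150+(427-290)/2.9)):
    for z in(48,52): print(world(c,u,v,z).round(1),end=' ')
    print(world(c,u+2,v+3).round(1))
E
```

```text
flange 954 [-30.4 -26.2 -10.7   2. ] zmax 58.0 pad [1.5 1.6 4.7]
flange 945 [-30.6 -26.4 -10.1   7. ] zmax 52.3 pad [13.1 13.6 16.3]
flange 919 [-30.2 -26.4  -5.2   7.1] zmax 52.0 pad [17.6 17.9 20.5]
[460.2 -44.5  48. ] [459.2 -45.8  52. ] [464.4 -40.   39.7]
[459.8 -35.9  48. ] [458.9 -37.4  52. ] [464.  -31.   39.9]
```

The bar has moved about 8.8 mm and the pad 4.3 mm since the last stroke, so the spring is at about 4.5 mm (7 N). I'll squeeze slightly further.

```bash
python3 -m pendant '[{"linear":[0,0,0],"twist":0},{"linear":[0,0,0],"twist":0},{"linear":[0,0,0],"twist":0},{"linear":[0,0,0],"twist":0},{"linear":[0,0,0],"twist":0},{"linear":[0,0,0],"twist":0},{"linear":[0,0,0],"twist":0},{"linear":[0,0,0],"twist":0}]' 149
python3 - <<'E'
from m2 import *; from m3 import *
c=cap('wrist','w11');pad(c);flange(c);o=bot.get_obs();print(o['grip_width'],o['contact_force'],o['tool_pos'])
t=cap('top','t11');s=cap('scene','s11')
a=cv2.resize(c['frame'][150:250,370:580],(630,300),interpolation=cv2.INTER_CUBIC)
b=cv2.resize(s['frame'][130:310,170:485],(525,300),interpolation=cv2.INTER_CUBIC);b=np.pad(b,((0,0),(0,105),(0,0)))
cv2.imwrite('pics/v11.png',np.vstack([a,b]))
E
```

```text
time: 30.12
tool_pos: [476.0, -113.6, 101.4]
tcp_rot: [-3.141, -0.0, 1.606]
contact_force: [-0.7, -1.5, -3.8]
grip_width: 38.5
pad outer 435 [17.6 19.2 34.7 35.7] top 212 [17.5 21.2 35.7]
cup [25.7 73.4] [-23.1  20.6]
flange 901 [-30.2 -25.8  -5.    8.6] zmax 51.9 pad [17.6 17.8 20.3]
38.60160203368628 [-0.40999559 -0.70863741 -3.58480512] [ 475.9582478  -113.53622109  101.34390499]
```

View pics/v11.png

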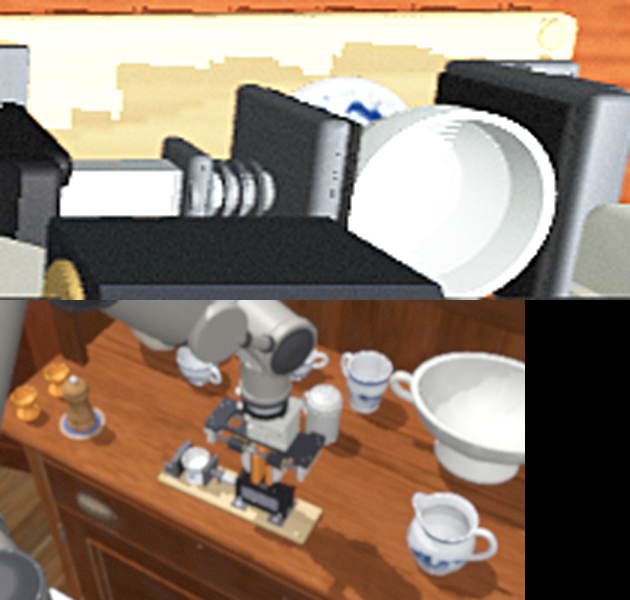

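Pad on the cup, cup upright at the stop, mill on the coaster, bystanders untouched. The spring estimates (flange reading about 6 mm, trigger stroke about 7.4 mm) give 9-11 N, inside the target band, so I'm handing in.

```bash
python3 -c "
from plant import bot
print(bot.close_job()); print(bot.get_obs()['time'])"
```

```text
the job is handed in; nothing more can be done
None
the job is handed in; nothing more can be done
```

I swapped the pepper mill and the egg cup, then pumped the trigger four strokes. I handed in at about 30 s of the 72 s, still squeezing the trigger; no verdict was reported.

- **Pepper mill:** it stands upright on the coaster. After I let go, it measured within 1 mm of the coaster's centre.
- **Egg cup:** it stands upright against the end stop, within about 1 mm of the clamp's axis by the depth map. I parked it beside the coaster while the mill was moved.
- **Clamping:** the first three strokes were full ones; the two I could measure closely moved the pad 12 mm each. The fourth was stopped just short of the end: the pad moved 4.3 mm to reach the cup, and the rest went into the spring.
- **Force on the cup:** my two estimates of the spring disagree a little. Reading the bar in the image gives about 6 mm (9 N), and working from the trigger stroke gives about 7.4 mm (11 N). Both are inside the 8 to 13 N you asked for.
- **Bystanders:** I didn't touch the jug, teacup, dredger or orange goblets. I only checked them by eye in the last scene picture, where nothing looked moved.
- **Odd reading:** the mill gripped at 49 mm instead of the 58 mm given, but it was lifted and set down without trouble.

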